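# Release the folding lid stay and close the sorting chest

### The arm

A 6-joint arm with a two-finger parallel gripper is mounted at the origin on the work surface. World frame = base frame: x ahead of the robot, y to its left, z up, the work surface at z = 0. Lengths are in mm, angles in rad, forces in N, time in s.
With the tool pointing down it reaches from about 275 to 750 mm from the base axis. Payload 10.2 kg.
Tool frame: the origin (TCP) lies at the very end of the fingers, on their centre line; the grasp point (between the pads) lies 19 mm behind it; z points along the fingers, y is the direction in which the jaws open and shut (so a half turn about z gives the same grasp; the last joint's range is limited). The gripper opens to 85 mm and grips with 20 to 120 N. Pads are 22 mm wide; open, the fingers measure 114 mm over their backs; the gripper's body (76 mm by 85 mm) begins 54 mm behind the grasp point. The pads swing forward as they close: fully open they stand 13 mm farther back than shut.
Start: joints at [1.026, 0.313, 1.498, -0, 1.331, -0.223], TCP at [166.057, 498.052, 231.294] pointing down, gripper open.
Joint ranges: [-2.94, 2.94], [-0.97, 2.17], [0.19, 2.56], [-1.23, 4.37], [0.02, 3.11], [-2.88, 2.88]. Speed limits (rad/s): [2.39, 2.39, 3.01, 3.14, 3.14, 3.14].

### API

Orientations are given as a unit quaternion [w, x, y, z].
In Python, from rig import ctrl, eyes, order gives the robot as it stands.
- The arm moves only by the tool move_arm, never from a script. Its argument "deltas" is a list of rows, each a list of 6 numbers: the shift along the tool's x, y, z in cm, then the turn, a rotation vector about the tool's x, y, z in degrees. A call has exactly 10 rows; each row shifts and turns the commanded pose from where the row before left it, along the tool's axes as they then stand; what a row does not reach is not made up. A row lasts 1/10 s, in which the tool goes at most 50 mm and 8.59 degrees, less where a joint would pass 70% of its speed; a pose out of reach is approached as far as the arm can. A call is refused whole if a number of a shift passes 5 or a number of a turn 8.59, either way. A call with a gripper value outside its range is refused whole. "grip" is the finger opening in cm, from 0 to 8.54, set as the call begins (left out, the last holds). The fingers move at their own pace and stop on an object; "newtons" is the grip in N (left out, the last holds). Time passes only in rows, so rows that do not move let the fingers close, or fill a call up. It gives the time, the measured TCP pose, the force and the opening at its end, in the units of the state.
- ctrl.sense(): the state, without advancing time (a new reading comes with each control period).
- eyes.capture(name): name is "scene" or "top" or "wrist"; returns the picture (384x512x3 uint8, blue, green, red); there is no depth.
- eyes.camera_params(name): a dict with "K" (3x3 intrinsics, pixels), "k1" (the pictures are not rectified: a ray, as slopes to the right and down, at radius r is drawn at 1 + k1 r^2 times it, then the intrinsics apply), "camera_from_world" (4x4, takes a point from world to camera coordinates). Camera axes: x right, y down, z forward; pixel columns grow to the right and rows downward; lengths in mm; the calibration is good to about 2 mm. A picture is of the moment at which its call begins: read the wrist's pose just before it. camera_params takes no time and is no camera call; for the wrist camera it gives the pose at the moment of the call.
- order.finish_job(): hands the job in, once; it reports no verdict.
The state is a dict: "time_s": time; "joints": joint angles; "dq": joint speeds; "tau": joint torques, N m; "eef_pos": TCP position; "ee_rot": TCP orientation; "force": force on the tool from outside, world axes, zero at the start; "wrist_torque": the same for the moment, N m; "grip_width": opening from 0.0 (shut) to 1.0 (fully open).
Only numpy, scipy, OpenCV 4.12 (cv2) and the standard library are available. Lean on these libraries where they do the work, as an engineer would, in place of code of your own. Each camera call takes 0.05 s, during which the arm holds its last target.

### The job

Close the plywood cap chest: take the knee of its folding lid stay gently by the soft black grip and lift it up past centre so that it unlocks, then push the lid down under control until it is fully shut, seated on the rubber buffer inside its front wall. The lid is stiff, but do not lean hard on it, do not let it slam, and leave everything else on the bench where it is.

Things in the scene. Friction and masses are not known exactly. Their poses are not given: they have to be found in the camera images.
- chest: Fixed plywood chest, 220 (its x) x 210 (its y) x 120 mm high, open top, walls 12 mm. Origin: centre of its underside on the bench; z up. Its -x end, towards the robot, carries the stay; its lid is hinged along the top of its +y wall and stands open, leaning 69 degrees up from shut, at the start.
- lid_hinge (a point): Middle of the lid's hinge axis, which runs along the chest's x at rim height (120 mm up), 105 mm to the chest's +y.
- lid_edge (a point): Middle of the lid's free edge, on the outer face (uppermost when shut). Lid: plywood 220 x 210 x 12 mm, 0.26 to 0.43 kg; this point is 210 mm from the hinge axis, 12 mm off the inner face. Shut, it is 133 to 146 mm above the bench. Friction hinges hold the lid wherever it is left: with the stay unlocked, 5 to 10 N near the free edge push it down; 25 N is too much.
- lid_panel (a joint): Closing angle of the lid (rad): 0 open as found; shut on the buffer at 1.13 to 1.195, depending on how high the buffer is set (1.20 would be flat on the rim). It can tip open about 0.05 beyond 0.
- knob (a point): Middle of the soft black round grip, 14 mm across, 56 mm long (squeeze it with 30 N at most), that sticks out horizontally from the stay's knee along the chest's -x; this point is 49 mm beyond the chest's and the lid's end, so a gripper fits down over it beside the lid. Fixed to the lower link, it goes round lower_pin at 78 mm radius, square to the chest's x. It starts 156 mm above the bench.
- lower_pin (a point): Pin on the chest's -x end about which the lower link (78 mm, steel) of the stay turns; it lies 100 mm above the bench, 45 mm to the chest's -y, 13 mm outside the end. The upper link (98 mm) runs from the knee to a pin on the lid's end edge, 130 mm from the hinge.
- stay_lower (a joint): Turn of the stay's lower link (rad): 0 locked, the knee 11 mm below the line between the end pins; grows as the grip is lifted up and to the chest's -y. In line (centre) at 0.14; unlocked above 0.25; 2.2 with the lid shut. The knee is stiff: 6 to 14 N square to the link turn it, it stays where it is left and folds on as the lid is pushed down. Pulling along the link only strains it.
- jar: Bystander: jar, 64 mm across, 90 mm tall, origin at its foot.
- flask: Bystander: bottle, 60 mm across, 170 mm tall, origin at its foot.
- tape: Bystander: tape core, 100 mm across, 45 mm tall, lying flat, origin under its centre.
- driver: Bystander: screwdriver lying on the bench.
- cap1: Bystander: black bottle cap, 38 mm across, 18 mm tall, origin under its centre.
- cap2: Bystander: black bottle cap like cap1.
- buffer_block: Wooden block fixed inside the chest's -y wall, top 16 mm below the rim (its origin: middle of its top, 81 mm to the chest's -y). It carries a black rubber buffer, 20 mm across, on a screw. The shut lid rests on the buffer, whose top is set anywhere from 1 to 12 mm above the rim: this height is not reported and has to be felt as a firm stop under the lid.

How it is judged (in metres and radians):
On the way:
1. the stay's knee is past centre, unlocked, with the lid still up (value of joint stay_lower above 0.22 rad and value of joint lid_panel below 0.6 rad), for 0.2 s.
At the end, for the whole second after the job is handed in: The lid is shut (closing angle above 1.12 rad), seated on the buffer (bearing on it with over 1 N) and still (value of joint lid_panel above 1.12 rad and contact force between buffer_block and lid_panel above 1 N and velocity of joint lid_panel below 0.05 rad/s); the robot touches nothing.
It fails at once if the lid is let fall or slammed (closing faster than 1 rad/s) (velocity of joint lid_panel above 1 rad/s).
It fails at once if the lid is forced (over 25 N from the robot) (contact force between any of the fingers, the arm and lid_panel above 25 N).
It fails at once if the stay is squeezed or strained hard (over 90 N of contact in all, both fingers added) (contact force between any of the fingers, the arm and stay_lower above 90 N).
It fails at once if something else on the bench is displaced by more than 20 mm (distance of any of jar, flask, tape, driver, cap1, cap2 from where it was at the start of the episode above 0.02 m).
It also fails if it takes over 72 s, if anything falls off the work surface, if the arm or the gripper's body presses on something with over 40 N, if the wrist force passes 120 N, or if a joint passes its speed limit or range.

## Working session

There is one attempt and no reset: what is moved stays moved. The work goes in short steps, Python scripts to look and compute and a tool call to move; the robot and the scene stay as the last step left them, time stands still between calls to the robot, and variables do not carry over. Pictures are saved under pics/ and viewed, and the job is handed in when it is done.

Besides the shell and the picture viewer there is one more tool, called after "Call:" as name(argument=value, ...) on one line, values as JSON. move_arm: Moves the arm, as the interface text tells. Its arguments: {"type":"object","properties":{"deltas":{"type":"array"},"grip":{"type":"number"},"newtons":{"type":"number"}},"required":["deltas"]}

```bash
mkdir -p pics; ls; python3 - <<'E'
from rig import ctrl, eyes, order
import cv2, numpy as np
s=ctrl.sense(); print(s)
for n in ("scene","top","wrist"):
    p=eyes.camera_params(n); print(n,p)
    im=eyes.capture(n); cv2.imwrite(f"pics/{n}0.png",im)
E
```

```text
pics
{'time_s': 0.0, 'joints': array([ 1.02561184e+00,  3.13434804e-01,  1.49845374e+00, -2.95629731e-05,
        1.33096703e+00, -2.23410970e-01]), 'dq': array([-0.00157511, -0.00041071, -0.00105143,  0.00010839, -0.00082256,
        0.00317777]), 'tau': array([-4.18557511e-04, -4.12266076e+01, -2.59747821e+01, -1.87056344e-04,
        4.12703172e-03,  1.18994086e-05]), 'eef_pos': array([165.91841283, 497.82141395, 230.73657318]), 'ee_rot': array([-2.23431010e-04,  1.60190071e-01,  9.87085985e-01, -5.90786217e-04]), 'force': array([ 1.01570243,  0.38068628, -0.97753491]), 'wrist_torque': array([-0.0103752 , -0.01869333, -0.00688974]), 'grip_width': 1.0004290975384162}
scene {'K': array([[463.43290428,   0.        , 259.51378496],
       [  0.        , 463.43290428, 193.91113164],
       [  0.        ,   0.        ,   1.        ]]), 'k1': -0.02191217673205865, 'camera_from_world': array([[-2.48776818e-01,  9.68537031e-01,  6.79081977e-03,
         1.67478680e+02],
       [ 6.16435508e-01,  1.63736752e-01, -7.70193184e-01,
        -2.16524089e+02],
       [-7.47072526e-01, -1.87420107
[... 549 characters left out ...]
4524419e-02, -9.90165612e-01,
         1.21688235e+03],
       [ 0.00000000e+00,  0.00000000e+00,  0.00000000e+00,
         1.00000000e+00]])}
wrist {'K': array([[297.40184247,   0.        , 261.47378708],
       [  0.        , 297.40184247, 191.34211435],
       [  0.        ,   0.        ,   1.        ]]), 'k1': 0.020266871311875875, 'camera_from_world': array([[ 3.16710136e-01,  9.48521131e-01, -1.53397103e-03,
        -5.23390647e+02],
       [ 9.01344876e-01, -3.00453565e-01,  3.11937606e-01,
        -4.00060312e+01],
       [ 2.95418524e-01, -1.00176439e-01, -9.50101351e-01,
         3.80887866e+02],
       [ 0.00000000e+00,  0.00000000e+00,  0.00000000e+00,
         1.00000000e+00]])}
```

View pics/scene0.png

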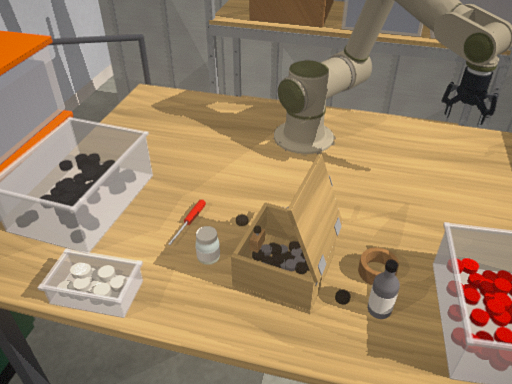

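View pics/top0.png

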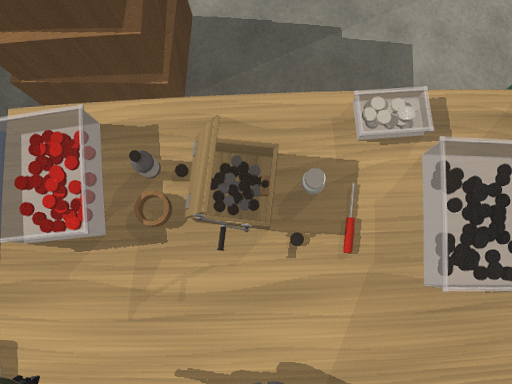

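View pics/wrist0.png

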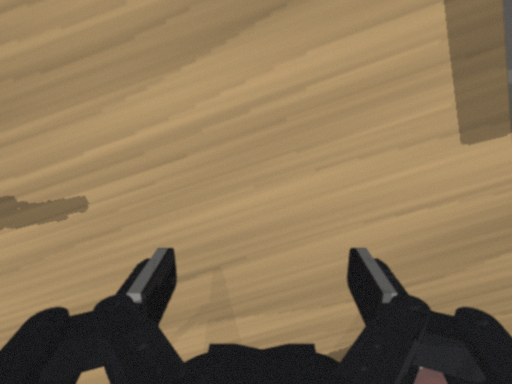

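The top view shows the chest around (235,185), with the grip at about (222,238), a cap at (297,239), the tape at (153,208) and the flask at (145,163). I'll enlarge the crops to measure.

```bash
cat > h.py <<'E'
import numpy as np, cv2
from rig import ctrl, eyes, order
def ray(name,uv,P=None):
    P=P or eyes.camera_params(name); K=P["K"];T=P["camera_from_world"]
    d=np.array([(uv[0]-K[0,2])/K[0,0],(uv[1]-K[1,2])/K[1,1]]); u=d.copy()
    for _ in range(20): u=d/(1+P["k1"]*(u@u))
    R=T[:3,:3]; o=-R.T@T[:3,3]; v=R.T@np.array([u[0],u[1],1]); return o,v/np.linalg.norm(v)
def onz(name,uv,z,P=None):
    o,v=ray(name,uv,P); return o+v*(z-o[2])/v[2]
def proj(name,p,P=None):
    P=P or eyes.camera_params(name); T=P["camera_from_world"]
    c=T[:3,:3]@np.asarray(p,float)+T[:3,3]; s=c[:2]/c[2]; s=s*(1+P["k1"]*(s@s))
    return s*np.diag(P["K"])[:2]+P["K"][:2,2]
E
python3 - <<'E'
import cv2
a=cv2.imread("pics/top0.png")[100:270,120:320]; cv2.imwrite("pics/topc.png",cv2.resize(a,None,fx=3.5,fy=3.5,interpolation=cv2.INTER_CUBIC))
a=cv2.imread("pics/scene0.png")[150:320,220:420]; cv2.imwrite("pics/scenec.png",cv2.resize(a,None,fx=3.5,fy=3.5,interpolation=cv2.INTER_CUBIC))
E
```

```text
(no output)
```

View pics/topc.png

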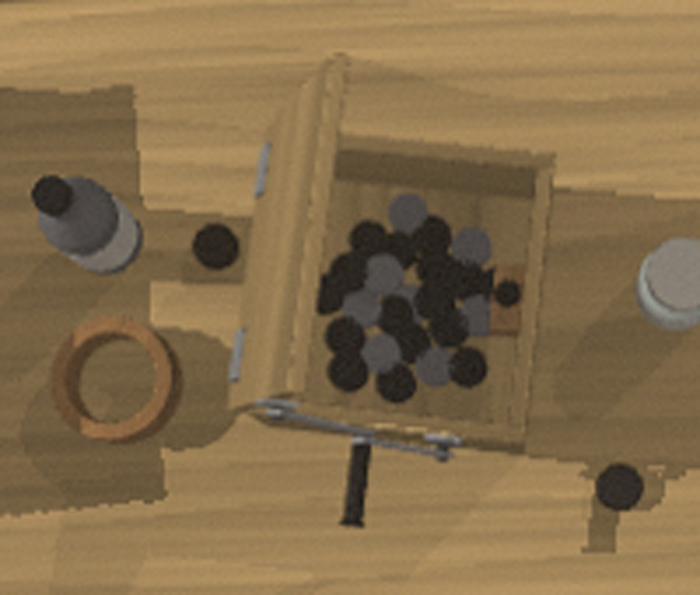

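View pics/scenec.png

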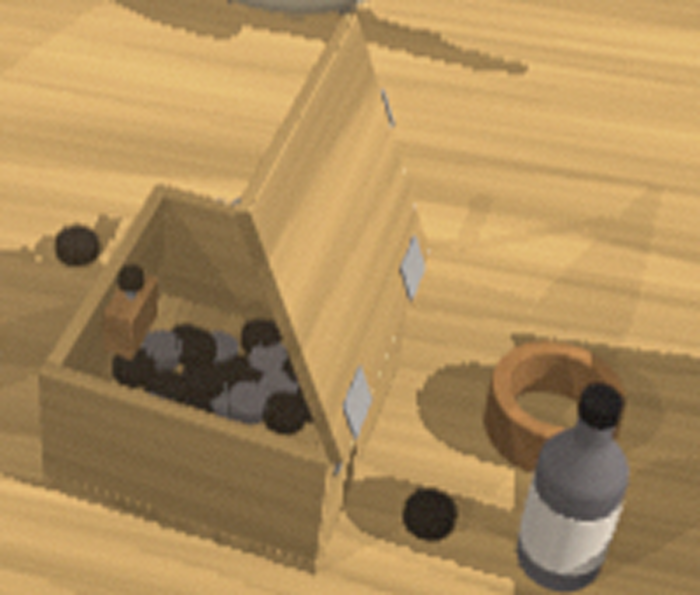

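```bash
python3 - <<'E'
from h import *
t=lambda x,y:((x+.5)/3.5-.5+120,(y+.5)/3.5-.5+100)
s=lambda x,y:((x+.5)/3.5-.5+220,(y+.5)/3.5-.5+150)
A=onz("top",t(553,153),120);B=onz("top",t(525,452),120)
C=onz("scene",s(42,368),120);D=onz("scene",s(330,465),120)
print(A,B,C,D)
d=A-B;print(np.linalg.norm(d[:2]),np.degrees(np.arctan2(d[1],d[0])))
d=D-C;print(np.linalg.norm(d[:2]),np.degrees(np.arctan2(d[1],d[0])))
k=[onz("top",t(*p),156) for p in((352,522),(362,445))];print(k, np.linalg.norm(k[0]-k[1]))
yaw=np.arctan2(*(A-B)[[1,0]])
for yaw in [np.arctan2(*(A-B)[[1,0]]),np.arctan2(*(D-C)[[1,0]])-np.pi/2, ]:
  R=np.array([[np.cos(yaw),-np.sin(yaw)],[np.sin(yaw),np.cos(yaw)]])
  for P,l in((A,(110,-105)),(B,(-110,-105)),(C,(110,-105)),(D,(110,105))): print(np.degrees(yaw),P[:2]-R@l)
yaw=np.arctan2(*(A-B)[[1,0]])
E
```

```text
[757.60785062 -48.81470526 120.        ] [532.97515404 -20.05269762 120.        ] [754.07712192 -49.90005814 120.        ] [788.35074603 157.33677725 120.        ]
226.46655703528464 -7.296460511410206
210.05186800607888 80.60920655659856
[array([484.40639253, 104.32324481, 156.        ]), array([539.0463878 ,  95.99797607, 156.        ])] 55.27059962540114
-7.296460511410206 [661.8339487   69.30540188]
-7.296460511410206 [655.41975597  70.12667618]
-7.296460511410206 [658.30322   68.220049]
-7.296460511410206 [665.90614411  67.15740345]
-9.390793443401428 [666.21460788  72.72654363]
-9.390793443401428 [658.63355773  65.59171599]
-9.390793443401428 [662.68387918  71.64119075]
-9.390793443401428 [662.69234235  71.69236364]
```

```bash
python3 - <<'E'
from h import *
from scipy.optimize import least_squares
t=lambda x,y:((x+.5)/3.5-.5+120,(y+.5)/3.5-.5+100)
s=lambda x,y:((x+.5)/3.5-.5+220,(y+.5)/3.5-.5+150)
PT,PS=eyes.camera_params("top"),eyes.camera_params("scene")
obs=[("top",t(553,153),(110,-105,120)),("top",t(525,452),(-110,-105,120)),("scene",s(42,368),(110,-105,120)),("scene",s(330,465),(110,105,120)),
("top",t(352,524),(-187,9.3,156)),("scene",s(318,572),(110,105,0)),("scene",s(42,475),(110,-105,0)),("top",t(508,292),(0,-81,123)),("scene",s(163,187),(-110,-105,120))]
a=np.radians(69);c,sn=np.cos(a),np.sin(a)
# lid: dir from hinge (−c, s) in (y,z); outer normal (+s, +c)
def lid(x,r,o): return (x,105-r*c+o*sn,120+r*sn+o*c)
obs+=[("top",t(340,55),lid(110,210,6)),("scene",s(350,17),lid(-110,210,6))]
def w(p,l):
    cy,sy=np.cos(p[2]),np.sin(p[2]); return np.array([p[0]+cy*l[0]-sy*l[1],p[1]+sy*l[0]+cy*l[1],l[2]])
def f(p): return np.concatenate([proj(n,w(p,l),PT if n=="top" else PS)-u for n,u,l in obs])
r=least_squares(f,[661,70,-.146],loss="soft_l1");print(r.x,np.degrees(r.x[2]));print(r.fun.reshape(-1,2).round(1))
for n,l in dict(knob=(-159,9.3,156),pin=(-123,-45,100),hinge=(0,105,120)).items(): print(n,w(r.x,l).round(1))
# bystanders
P=lambda u,v,z:onz("top",t(u,v),z).round(0)
print("cap1",P(620,487,18),"cap2",P(215,246,18),"tape",P(115,378,45),"flask",P(52,195,170))
E
```

```text
[ 6.62560987e+02  6.90742370e+01 -1.43904089e-01] -8.245096978248922
[[ 0.7  0.4]
 [-0.5 -2.2]
 [-0.6  0.6]
 [ 0.1 -0.6]
 [-0.3  1.7]
 [-0.5  0.4]
 [ 1.   1.8]
 [-0.1  0.4]
 [-1.  -1.9]
 [ 0.1 -0.8]
 [ 1.  -1.2]]
knob [506.5 101.1 156. ]
pin [534.4  42.2 100. ]
hinge [677.6 173.  120. ]
cap1 [510. -94.  18.] cap2 [717. 228.  18.] tape [608. 305.  45.] flask [728. 320. 170.]
```

```bash
cat >> h.py <<'E'
from scipy.spatial.transform import Rotation as Ro
C=np.array([662.5,69.1]); YAW=np.radians(-8.3)
def W(l):
    c,s=np.cos(YAW),np.sin(YAW); return np.array([C[0]+c*l[0]-s*l[1],C[1]+s*l[0]+c*l[1],l[2]])
def L(p):
    c,s=np.cos(YAW),np.sin(YAW); d=np.asarray(p)[:2]-C; return np.array([c*d[0]+s*d[1],-s*d[0]+c*d[1],p[2]])
def cur():
    s=ctrl.sense(); q=s["ee_rot"]; return s["eef_pos"],Ro.from_quat([q[1],q[2],q[3],q[0]])
def chestR(tilt=0): # tool x=chest -x, y=chest +y, z down; tilt deg about tool x
    c,s=np.cos(YAW),np.sin(YAW)
    return Ro.from_matrix(np.array([[-c,-s,0],[-s,c,0],[0,0,-1]]).T)*Ro.from_euler('x',tilt,degrees=True)
def plan(p1,R1,N,R0p0=None):
    p0,R0=R0p0 or cur()
    rv=(R0.inv()*R1).as_rotvec()/N; 
    print("tool shift total cm",R0.inv().apply(np.asarray(p1)-p0)/10,"turn deg",np.degrees(rv*N))
    for i in range(N):
        Ri=R0*Ro.from_rotvec(rv*i); print((Ri.inv().apply((p1-p0)/N)/10).round(2),np.degrees(rv).round(2))
E
python3 - <<'E'
from h import *
print(cur()[1].as_matrix().round(3))
p0,R0=cur(); R1=chestR(); print(np.degrees((R0.inv()*R1).as_rotvec()))
t=W((-164,9.3,240)); print(t)
print("after turn, shift in tool cm:",R1.inv().apply(t-p0)/10)
# kinematics: stay q -> lid angle
from scipy.optimize import brentq
def lidang(q):
    th=np.arctan2(56,54.3)+q; k=np.array([-45+78*np.cos(th),100+78*np.sin(th)])
    # pin on lid edge 130 from hinge, some offset o off inner face
    def g(a,o=6):
        b=np.radians(69)-a; p=np.array([105-130*np.cos(b)+o*np.sin(b),120+130*np.sin(b)+o*np.cos(b)]); return np.linalg.norm(p-k)-98
    try: return k,brentq(g,-.1,1.3),g(0)
    except Exception as e: return k,None,g(0)
for q in np.arange(0,.7,.1): print(q.round(2),lidang(q))
E
```

```text
[[-0.949  0.316 -0.   ]
 [ 0.316  0.949 -0.001]
 [ 0.    -0.001 -1.   ]]
[ -0.05183068  -0.01484226 -10.13867981]
[501.56028326 101.9770068  240.        ]
after turn, shift in tool cm: [-38.9217923  -34.33275604  -0.91234903]
0.0 (array([  9.29781349, 155.99774504]), 0.05181843389414766, np.float64(5.214382024372682))
0.1 (array([  3.43610438, 161.1387258 ]), 0.03990126434072485, np.float64(4.2526221291246316))
0.2 (array([ -2.90956228, 165.66882862]), 0.04156983583808763, np.float64(4.65888109928629))
0.3 (array([ -9.67578268, 169.54279021]), 0.05486144015453716, np.float64(6.4132093541467015))
0.4 (array([-16.79495098, 172.72190323]), 0.07800316972232045, np.float64(9.43270587478682))
0.5 (array([-24.1959348 , 175.17440303]), 0.10945985089568426, np.float64(13.586103656077427))
0.6 (array([-31.80478598, 176.87578505]), 0.14793241575284335, np.float64(18.71352045085432))
```

Call:
move_arm(deltas=[[-1.9, -1.7, 0, 0, 0, -1.01], [-1.9, -1.7, 0, 0, 0, -1.01], [-1.9, -1.7, 0, 0, 0, -1.01], [-1.9, -1.7, 0, 0, 0, -1.01], [-1.9, -1.7, 0, 0, 0, -1.01], [-1.9, -1.7, 0, 0, 0, -1.01], [-1.9, -1.7, 0, 0, 0, -1.01], [-1.9, -1.7, 0, 0, 0, -1.01], [-1.9, -1.7, 0, 0, 0, -1.02], [-1.9, -1.7, 0, 0, 0, -1.02]], grip=8.54, newtons=25)

```text
time_s: 1.15
eef_pos: [309.9, 286.7, 231.2]
ee_rot: [-0.0, 0.072, 0.997, -0.0]
force: [0.1, 0.3, -0.9]
grip_width: 0.997
```

```bash
python3 - <<'E'
from h import *
print(cur()[0]); plan(W((-164,9.3,240)),chestR(),1)
E
```

```text
[309.90915727 286.74675423 231.21107023]
tool shift total cm [-21.6242369  -15.52704239  -0.88086473] turn deg [-0.00625049 -0.00970933  0.02677299]
[-21.62 -15.53  -0.88] [-0.01 -0.01  0.03]
```

Call:
move_arm(deltas=[[-2.4, -1.75, -0.1, 0, 0, 0], [-2.4, -1.75, -0.1, 0, 0, 0], [-2.4, -1.75, -0.1, 0, 0, 0], [-2.4, -1.75, -0.1, 0, 0, 0], [-2.4, -1.75, -0.1, 0, 0, 0], [-2.4, -1.75, -0.1, 0, 0, 0], [-2.4, -1.75, -0.1, 0, 0, 0], [-2.4, -1.75, -0.1, 0, 0, 0], [-2.4, -1.5, -0.1, 0, 0, 0], [0, 0, 0, 0, 0, 0]])

```text
time_s: 2.15
eef_pos: [502.4, 101.1, 239.7]
ee_rot: [-0.0, 0.074, 0.997, -0.0]
force: [-0.5, 0.3, -0.1]
grip_width: 1.002
```

```bash
python3 - <<'E'
from h import *
P=eyes.camera_params("wrist"); im=eyes.capture("wrist"); cv2.imwrite("pics/w1.png",im)
print(cur()[0]); plan(W((-164,9.3,240)),chestR(),1)
print("pred knob tip/root",proj("wrist",W((-187,9.3,156)),P),proj("wrist",W((-131,9.3,156)),P))
E
```

```text
[501.19011012 102.27669891 239.70324666]
tool shift total cm [-0.04097452 -0.02422676 -0.02971891] turn deg [-0.00488321 -0.06383585 -0.12224587]
[-0.04 -0.02 -0.03] [-0.   -0.06 -0.12]
pred knob tip/root [263.64564173 169.97898   ] [263.73084026 234.69664979]
```

View pics/w1.png

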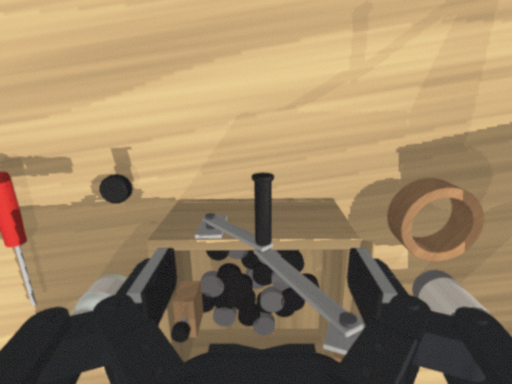

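The wrist view shows the grip centred between the jaws, from tip (263,174) to root (263,247). That puts it about 3 mm further from the robot than predicted, which is fine. Next I descend.

Call:
move_arm(deltas=[[0, 0, 1.2, 0, 0, 0], [0, 0, 1.2, 0, 0, 0], [0, 0, 1.2, 0, 0, 0], [0, 0, 1.2, 0, 0, 0], [0, 0, 1.2, 0, 0, 0], [0, 0, 1.2, 0, 0, 0], [0, 0, 1.2, 0, 0, 0], [0, 0, 1.2, 0, 0, 0], [0, 0, 0.6, 0, 0, 0], [0, 0, 0, 0, 0, 0]])

```text
time_s: 3.2
eef_pos: [500.5, 103.0, 137.4]
ee_rot: [-0.001, 0.073, 0.997, -0.0]
force: [0.4, -0.1, 0.5]
grip_width: 0.999
```

```bash
python3 - <<'E'
from h import *
P=eyes.camera_params("wrist"); im=eyes.capture("wrist"); cv2.imwrite("pics/w2.png",im)
p=cur()[0];print(p,L(p),ctrl.sense()["force"])
E
```

```text
[500.85313055 103.04531112 138.16294599] [-164.8539622    10.2550328   138.16294599] [-0.04421947 -0.64012378 -0.04099737]
```

View pics/w2.png

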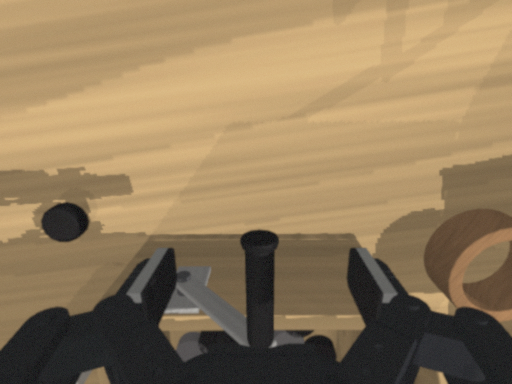

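The grip sits centred between the open pads at (260,290). Closing in stages.

Call:
move_arm(deltas=[[0, 0, 0, 0, 0, 0], [0, 0, 0, 0, 0, 0], [0, 0, 0, 0, 0, 0], [0, 0, 0, 0, 0, 0], [0, 0, 0, 0, 0, 0], [0, 0, 0, 0, 0, 0], [0, 0, 0, 0, 0, 0], [0, 0, 0, 0, 0, 0], [0, 0, 0, 0, 0, 0], [0, 0, 0, 0, 0, 0]], grip=2.0, newtons=24)

```text
time_s: 4.25
eef_pos: [500.8, 103.1, 138.3]
ee_rot: [-0.0, 0.073, 0.997, -0.0]
force: [0.1, -0.8, 0.8]
grip_width: 0.235
```

Call:
move_arm(deltas=[[0, 0, 0, 0, 0, 0], [0, 0, 0, 0, 0, 0], [0, 0, 0, 0, 0, 0], [0, 0, 0, 0, 0, 0], [0, 0, 0, 0, 0, 0], [0, 0, 0, 0, 0, 0], [0, 0, 0, 0, 0, 0], [0, 0, 0, 0, 0, 0], [0, 0, 0, 0, 0, 0], [0, 0, 0, 0, 0, 0]], grip=0.8)

```text
time_s: 5.25
eef_pos: [500.7, 102.1, 138.4]
ee_rot: [-0.0, 0.072, 0.997, -0.001]
force: [-2.1, -7.0, 1.3]
grip_width: 0.15
```

```bash
python3 - <<'E'
from h import *
im=eyes.capture("wrist"); cv2.imwrite("pics/w3.png",im)
p=cur()[0];print(p,L(p),ctrl.sense()["force"],ctrl.sense()["grip_width"]*85)
E
```

```text
[500.67555632 102.11679402 138.37530535] [-164.89563928    9.31060724  138.37530535] [-0.44073766 -6.03596745  1.79231349] 12.85904484549137
```

View pics/w3.png

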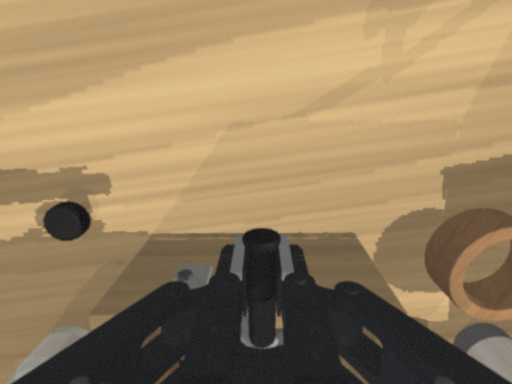

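Call:
move_arm(deltas=[[0, -0.14, -0.135, 0, 0, 0], [0, -0.145, -0.13, 0, 0, 0], [0, -0.15, -0.127, 0, 0, 0], [0, -0.152, -0.122, 0, 0, 0], [0, -0.155, -0.118, 0, 0, 0], [0, -0.157, -0.115, 0, 0, 0], [0, -0.16, -0.11, 0, 0, 0], [0, -0.162, -0.107, 0, 0, 0], [0, -0.165, -0.103, 0, 0, 0], [0, -0.168, -0.1, 0, 0, 0]])

```text
time_s: 6.3
eef_pos: [498.8, 89.1, 150.0]
ee_rot: [0.0, 0.073, 0.997, 0.002]
force: [3.0, 9.4, -3.3]
grip_width: 0.154
```

```bash
python3 - <<'E'
from h import *
im=eyes.capture("wrist"); cv2.imwrite("pics/w4.png",im)
p=cur()[0];print(p,L(p),ctrl.sense()["force"],ctrl.sense()["grip_width"]*85)
E
```

```text
[498.73344392  88.90848298 150.15958118] [-164.91070798   -4.03971313  150.15958118] [ 3.06589519  7.38730279 -2.79233869] 12.794098189090942
```

View pics/w4.png

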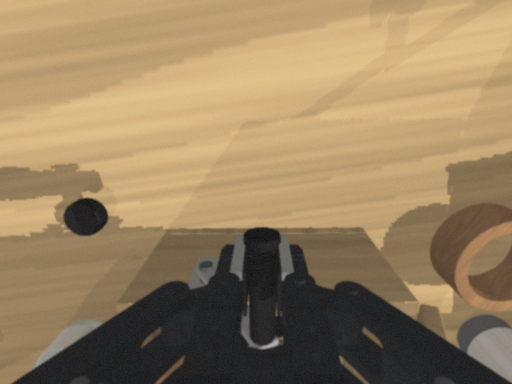

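The knee is following with mild force, and I estimate q at about 0.23. I continue on the arc.

Call:
move_arm(deltas=[[0, -0.17, -0.098, 0, 0, 0], [0, -0.172, -0.094, 0, 0, 0], [0, -0.175, -0.09, 0, 0, 0], [0, -0.177, -0.085, 0, 0, 0], [0, -0.179, -0.08, 0, 0, 0], [0, -0.181, -0.075, 0, 0, 0], [0, -0.183, -0.07, 0, 0, 0], [0, -0.185, -0.065, 0, 0, 0], [0, -0.186, -0.06, 0, 0, 0], [0, -0.187, -0.056, 0, 0, 0]])

```text
time_s: 7.35
eef_pos: [496.6, 72.8, 159.1]
ee_rot: [0.001, 0.072, 0.997, 0.003]
force: [0.6, 18.4, 10.4]
grip_width: 0.154
```

```bash
python3 - <<'E'
from h import *
for n in("wrist","top","scene"): cv2.imwrite(f"pics/{n}5.png",eyes.capture(n))
a=cv2.imread("pics/top5.png")[100:270,120:320]; a=cv2.resize(a,None,fx=2,fy=2)
b=cv2.imread("pics/scene5.png")[150:320,220:420]; b=cv2.resize(b,None,fx=2,fy=2); cv2.imwrite("pics/m5.png",np.hstack([a,b]))
p=cur()[0];print(p,L(p),ctrl.sense()["force"],ctrl.sense()["grip_width"]*85)
E
```

```text
[496.53174739  72.54845427 159.18860585] [-164.72767188  -20.546212    159.18860585] [-0.55905664 15.171076    8.8350006 ] 13.148254830341205
```

View pics/wrist5.png

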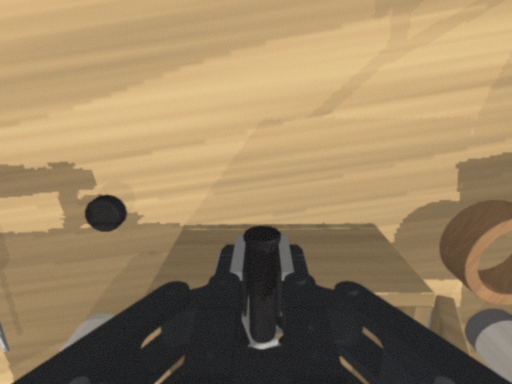

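View pics/m5.png

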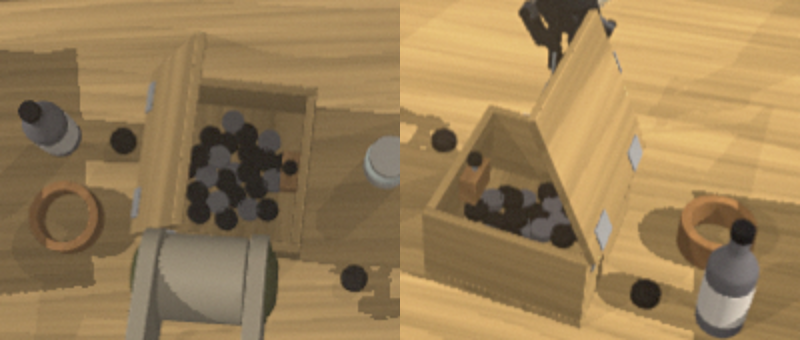

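The knee is at q≈0.45 by displacement (unlocked), and the lid is still up. Next I release it and withdraw upward.

Call:
move_arm(deltas=[[0, 0, 0, 0, 0, 0], [0, 0, 0, 0, 0, 0], [0, 0, 0, 0, 0, 0], [0, 0, 0, 0, 0, 0], [0, 0, 0, 0, 0, 0], [0, 0, 0, 0, 0, 0], [0, 0, 0, 0, 0, 0], [0, 0, 0, 0, 0, 0], [0, 0, 0, 0, 0, 0], [0, 0, 0, 0, 0, 0]], grip=5.0)

```text
time_s: 8.5
eef_pos: [496.0, 70.0, 157.7]
ee_rot: [0.0, 0.073, 0.997, 0.0]
force: [0.1, 0.2, -0.7]
grip_width: 0.584
```

Call:
move_arm(deltas=[[0, 0, -1, 0, 0, 0], [0, 0, -1.5, 0, 0, 0], [0, 0, -1.5, 0, 0, 0], [0, 0, -1.5, 0, 0, 0], [0, 0, -1.5, 0, 0, 0], [0, 0, -1.5, 0, 0, 0], [0, 0, -1.5, 0, 0, 0], [0.5, 0, -1, 0, 0, 0], [1, 0, 0, 0, 0, 0], [1, 0, 0, 0, 0, 0]])

```text
time_s: 9.5
eef_pos: [470.1, 73.7, 267.3]
ee_rot: [-0.0, 0.072, 0.997, 0.0]
force: [-0.6, -0.3, -1.3]
grip_width: 0.586
```

```bash
python3 - <<'E'
from h import *
P=eyes.camera_params("wrist")
for n in("wrist","top","scene"): cv2.imwrite(f"pics/{n}6.png",eyes.capture(n))
a=cv2.imread("pics/top6.png")[100:270,120:320]; a=cv2.resize(a,None,fx=2,fy=2)
b=cv2.imread("pics/scene6.png")[150:320,220:420]; b=cv2.resize(b,None,fx=2,fy=2); cv2.imwrite("pics/m6.png",np.hstack([a,b]))
p=cur()[0];print(p,L(p),ctrl.sense()["force"],ctrl.sense()["grip_width"]*85)
for q in (0,.25,.35,.45,.5):
  th=.8007+q; print(q,proj("wrist",W((-184,-45+78*np.cos(th),100+78*np.sin(th))),P))
E
```

```text
[470.42965085  73.73278942 267.38812205] [-190.72733568  -23.14228132  267.38812205] [ 0.09699891 -0.75520111  0.59567211] 49.767251972971366
0 [298.55512203 195.93471851]
0.25 [282.2014044  200.34565943]
0.35 [274.34322052 201.75459688]
0.45 [265.88798688 202.90773964]
0.5 [261.47813561 203.37901606]
```

View pics/wrist6.png

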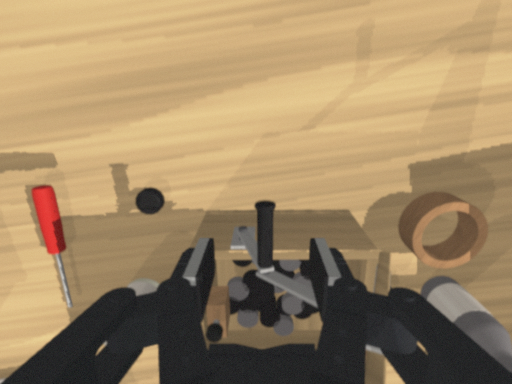

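View pics/m6.png

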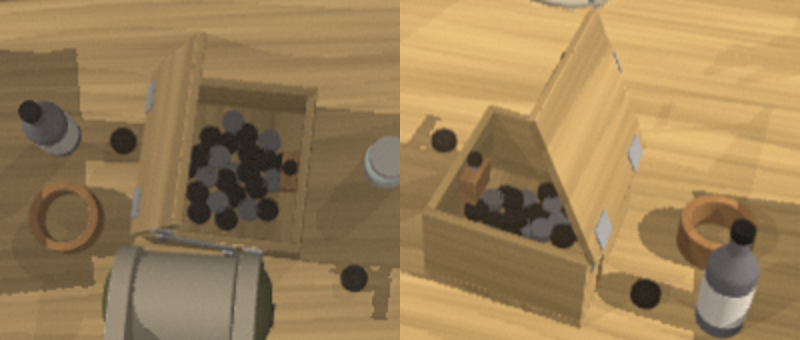

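In the wrist view the grip tip is at (265,204), matching q≈0.45, and the lid is still up. I'll close the fingers and plan the push.

```bash
cat >> h.py <<'E'
def tcp(bdeg,r,gap=0,x=-50,tilt=None,half=14):
    b=np.radians(bdeg); tilt=0.4*bdeg if tilt is None else tilt
    c=np.array([x,105-r*np.cos(b)+(12+gap)*np.sin(b),120+r*np.sin(b)+(12+gap)*np.cos(b)])
    R=chestR(tilt); return W(c)+half*R.apply([0,1,0]),R
E
python3 - <<'E'
from h import *
p0,R0=cur(); 
up=p0+np.array([0,0,130]); 
p,R=tcp(67,195,40); print(p,L(p)); q=p.copy(); q[2]=397.4
plan(up,R0,1)
plan(q,R,1,(up,R0)); 
plan(p,R,1,(q,R)); 
E
```

```text
[625.89593621 164.55370966 313.50417954] [-50.          89.16988378 313.50417954]
tool shift total cm [ 8.39491788e-03 -3.57901368e-05 -1.29999973e+01] turn deg [0. 0. 0.]
[ 1.0e-02 -0.0e+00 -1.3e+01] [0. 0. 0.]
tool shift total cm [-1.40716619e+01  1.12325545e+01 -1.03056790e-02] turn deg [ 2.67998431e+01 -3.75965416e-02  3.30508263e-03]
[-1.407e+01  1.123e+01 -1.000e-02] [26.8  -0.04  0.  ]
tool shift total cm [-5.82144197e-17  3.78267412e+00  7.48842196e+00] turn deg [0. 0. 0.]
[-0.    3.78  7.49] [0. 0. 0.]
```

Call:
move_arm(deltas=[[0, 0, -1.3, 0, 0, 0], [0, 0, -1.3, 0, 0, 0], [0, 0, -1.3, 0, 0, 0], [0, 0, -1.3, 0, 0, 0], [0, 0, -1.3, 0, 0, 0], [0, 0, -1.3, 0, 0, 0], [0, 0, -1.3, 0, 0, 0], [0, 0, -1.3, 0, 0, 0], [0, 0, -1.3, 0, 0, 0], [0, 0, -1.3, 0, 0, 0]], grip=0.0)

```text
time_s: 10.65
eef_pos: [471.3, 73.5, 397.7]
ee_rot: [-0.0, 0.073, 0.997, 0.0]
force: [-0.3, -0.2, -0.4]
grip_width: -0.005
```

Call:
move_arm(deltas=[[-1.4, 1.12, 0, 0, 0, 0], [-1.4, 1.12, 0, 0, 0, 0], [-1.4, 1.12, 0, 0, 0, 0], [-1.4, 1.12, 0, 0, 0, 0], [-1.4, 1.12, 0, 0, 0, 0], [-1.4, 1.12, 0, 0, 0, 0], [-1.4, 1.12, 0, 0, 0, 0], [-1.4, 1.12, 0, 0, 0, 0], [-1.4, 1.12, 0, 0, 0, 0], [-1.4, 1.12, 0, 0, 0, 0]])

```text
time_s: 11.65
eef_pos: [626.7, 164.5, 397.0]
ee_rot: [-0.0, 0.073, 0.997, -0.0]
force: [-0.5, -0.5, 0.2]
grip_width: -0.0
```

Call:
move_arm(deltas=[[0, 0, 0, 4.5, 0, 0], [0, 0, 0, 4.5, 0, 0], [0, 0, 0, 4.5, 0, 0], [0, 0, 0, 4.5, 0, 0], [0, 0, 0, 4.5, 0, 0], [0, 0, 0, 4.3, 0, 0], [0, 0, 0, 0, 0, 0], [0, 0, 0, 0, 0, 0], [0, 0, 0, 0, 0, 0], [0, 0, 0, 0, 0, 0]])

```text
time_s: 12.65
eef_pos: [626.0, 163.5, 398.2]
ee_rot: [-0.017, 0.071, 0.97, -0.231]
force: [0.3, 0.0, -0.2]
grip_width: 0.002
```

```bash
python3 - <<'E'
from h import *
for n in("wrist","scene"): cv2.imwrite(f"pics/{n}7.png",eyes.capture(n))
print(L(cur()[0]),ctrl.sense()["grip_width"],ctrl.sense()["force"])
p,R=tcp(67,195,40);plan(p,R,1)
E
```

```text
[-49.82945651  88.27757807 398.13499368] 3.915715152526629e-06 [ 0.54136175 -0.28485039 -0.08945652]
tool shift total cm [0.02248857 3.88971711 7.51675429] turn deg [ 0.04360621  0.00765759 -0.06520314]
[0.02 3.89 7.52] [ 0.04  0.01 -0.07]
```

View pics/scene7.png

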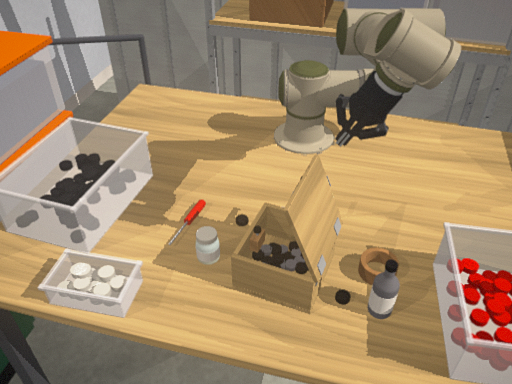

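View pics/wrist7.png

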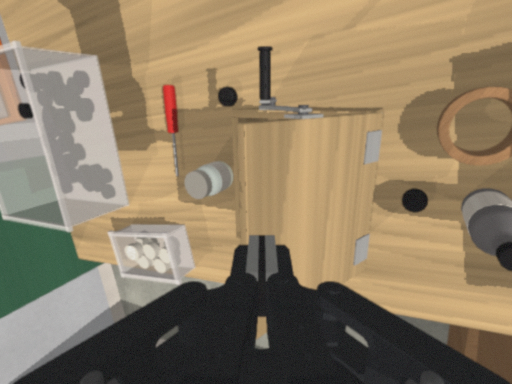

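The wrist view looks down on the lid's outer face, with closed fingers over it and the edge at x≈240. Moving to pre-contact, 40 mm off the face.

Call:
move_arm(deltas=[[0, 0.42, 0.8, 0, 0, 0], [0, 0.42, 0.8, 0, 0, 0], [0, 0.42, 0.8, 0, 0, 0], [0, 0.42, 0.8, 0, 0, 0], [0, 0.42, 0.8, 0, 0, 0], [0, 0.42, 0.8, 0, 0, 0], [0, 0.42, 0.8, 0, 0, 0], [0, 0.42, 0.8, 0, 0, 0], [0, 0.42, 0.8, 0, 0, 0], [0, 0.11, 0.32, 0, 0, 0]])

```text
time_s: 13.75
eef_pos: [625.9, 164.9, 311.8]
ee_rot: [-0.018, 0.07, 0.97, -0.231]
force: [1.3, 0.4, 0.5]
grip_width: -0.003
```

```bash
python3 - <<'E'
from h import *
for n in("scene","top"): cv2.imwrite(f"pics/{n}8.png",eyes.capture(n))
a=cv2.imread("pics/top8.png")[60:270,100:320]; a=cv2.resize(a,None,fx=1.8,fy=1.8)
b=cv2.imread("pics/scene8.png")[110:320,220:440]; b=cv2.resize(b,None,fx=1.8,fy=1.8); cv2.imwrite("pics/m8.png",np.hstack([a,b]))
p0=cur();print(L(p0[0]),ctrl.sense()["force"]); print(proj("scene",p0[0]),proj("top",p0[0]))
p,R=tcp(66,195,0); plan(p,R,1)
prev=(p,R)
for b in (55,45,35,25,15,8,4,2): 
    n=tcp(b,195,0); plan(n[0],n[1],1,prev); prev=n
E
```

```text
[-49.93816817  89.47642419 312.55842371] [ 0.44531432 -0.50202915  0.16046516]
[335.56898432 174.46287133] [183.56073065 182.64981814]
tool shift total cm [ 0.0035818  -2.88448733  3.22409046] turn deg [-0.41581536 -0.0472745   0.00099193]
[ 0.   -2.88  3.22] [-0.42 -0.05  0.  ]
tool shift total cm [ 2.44486602e-15 -2.29026449e+00  2.85890625e+00] turn deg [-4.40000000e+00  3.97667045e-16  1.59066818e-15]
[ 0.   -2.29  2.86] [-4.4  0.   0. ]
tool shift total cm [-2.42205298e-15 -1.78386838e+00  2.80534397e+00] turn deg [-4.00000000e+00  1.98825042e-16 -4.97062605e-17]
[-0.   -1.78  2.81] [-4.  0. -0.]
tool shift total cm [ 5.25207570e-15 -1.47066840e+00  2.97554956e+00] turn deg [-4.00000000e+00  0.00000000e+00  1.59060034e-15]
[ 0.   -1.47  2.98] [-4.  0.  0.]
tool shift total cm [-1.19019833e-14 -1.14139284e+00  3.11208443e+00] turn deg [-4.00000000e+00  9.94125211e-17 -1.60302690e-15]
[-0.   -1.14  3.11] [-4.  0. -0.]
tool shift total cm [ 6.47315409e-15 -7.99649293e-01  3.21345269e+00] turn deg [-4.00000000e+00 -9.94125211e-17  6.21328257e-18]
[ 0.   -0.8   3.21] [-4. -0.  0.]
tool shift total cm [-8.46058318e-16 -3.75711855e-01  2.28749922e+00] turn deg [-2.80000000e+00  1.49103337e-16  1.58888244e-15]
[-0.   -0.38  2.29] [-2.8  0.   0. ]
tool shift total cm [-4.91843533e-15 -1.50693097e-01  1.31627354e+00] turn deg [-1.60000000e+00 -4.96977817e-17  3.88263919e-19]
[-0.   -0.15  1.32] [-1.6 -0.   0. ]
tool shift total cm [ 3.49910864e-15 -5.86393503e-02  6.59870259e-01] turn deg [-8.00000000e-01  1.24241426e-17  0.00000000e+00]
[ 0.   -0.06  0.66] [-0.8  0.   0. ]
```

View pics/m8.png

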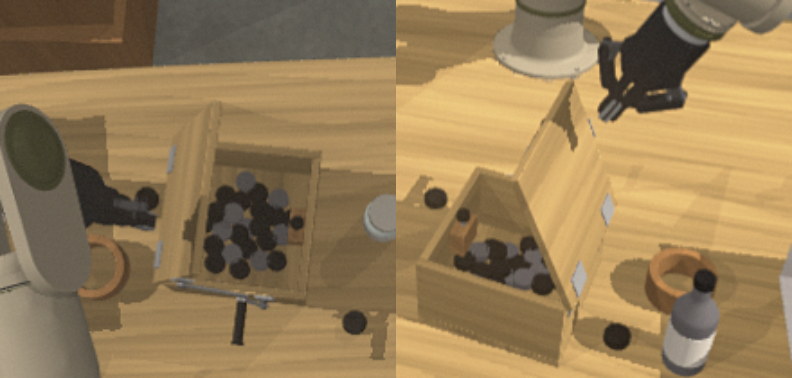

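The tips stand just off the lid's outer face. Approaching slowly.

Call:
move_arm(deltas=[[0, -0.35, 0.4, 0, 0, 0], [0, -0.35, 0.4, 0, 0, 0], [0, -0.35, 0.4, 0, 0, 0], [0, -0.35, 0.4, 0, 0, 0], [0, -0.3, 0.3, 0, 0, 0], [0, -0.2, 0.2, 0, 0, 0], [0, -0.2, 0.2, 0, 0, 0], [0, -0.2, 0.2, 0, 0, 0], [0, -0.15, 0.2, 0, 0, 0], [0, -0.15, 0.2, 0, 0, 0]])

```text
time_s: 14.85
eef_pos: [620.8, 128.9, 298.8]
ee_rot: [-0.017, 0.071, 0.97, -0.231]
force: [0.3, -0.3, -0.6]
grip_width: -0.004
```

```bash
python3 - <<'E'
from h import *
for n in("scene","top"): cv2.imwrite(f"pics/{n}9.png",eyes.capture(n))
a=cv2.imread("pics/top9.png")[60:270,100:320]; a=cv2.resize(a,None,fx=1.8,fy=1.8)
b=cv2.imread("pics/scene9.png")[110:320,220:440]; b=cv2.resize(b,None,fx=1.8,fy=1.8); cv2.imwrite("pics/m9.png",np.hstack([a,b]))
p0=cur();print(L(p0[0]),ctrl.sense()["force"]); 
p,R=tcp(64,195,0); plan(p,R,1)
E
```

```text
[-49.89966415  53.02681803 298.71912431] [ 0.15550858 -0.26416225 -0.09532447]
tool shift total cm [ 0.00938477 -0.7099206   0.83411998] turn deg [-1.20742132 -0.0263946  -0.02136915]
[ 0.01 -0.71  0.83] [-1.21 -0.03 -0.02]
```

View pics/m9.png

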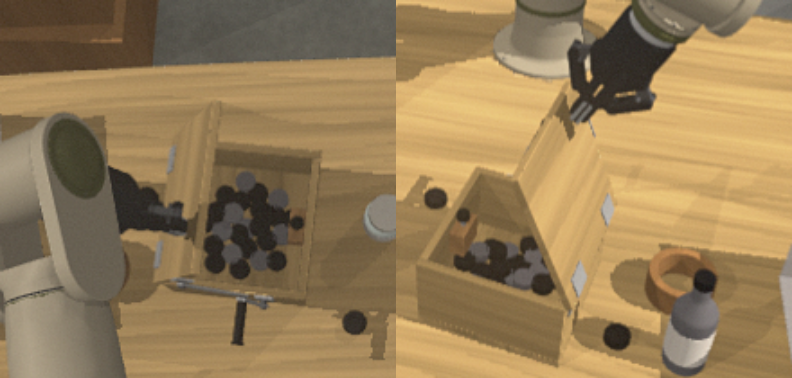

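Call:
move_arm(deltas=[[0, -0.15, 0.17, 0, 0, 0], [0, -0.15, 0.17, 0, 0, 0], [0, -0.15, 0.17, 0, 0, 0], [0, -0.15, 0.17, 0, 0, 0], [0, -0.15, 0.17, -0.4, 0, 0], [0, -0.15, 0.17, -0.4, 0, 0], [0, -0.15, 0.18, -0.4, 0, 0], [0, -0.15, 0.18, -0.4, 0, 0], [0, -0.15, 0.18, -0.4, 0, 0], [0, -0.15, 0.18, -0.4, 0, 0]])

```text
time_s: 15.95
eef_pos: [618.1, 109.8, 291.3]
ee_rot: [-0.013, 0.07, 0.975, -0.209]
force: [1.0, 9.4, 7.3]
grip_width: 0.001
```

```bash
python3 - <<'E'
from h import *
s=ctrl.sense();p0=cur();print(L(p0[0]),s["force"],s["wrist_torque"]); 
for b in(60,55,50):
  p,R=tcp(b,195,0); plan(p,R,1)
E
```

```text
[-49.82126681  33.82045412 291.26163587] [1.01414351 9.37021251 7.29636886] [ 1.17043035 -0.19012281  0.05146651]
tool shift total cm [ 0.01920306 -0.20103421  0.3183457 ] turn deg [-0.18634659  0.22567428  0.02188788]
[ 0.02 -0.2   0.32] [-0.19  0.23  0.02]
tool shift total cm [ 0.02476854 -1.22384129  1.63359853] turn deg [-2.18634398  0.22527148  0.02582466]
[ 0.02 -1.22  1.63] [-2.19  0.23  0.03]
tool shift total cm [ 0.03061917 -2.12557362  3.0327804 ] turn deg [-4.18634137  0.22482284  0.02975707]
[ 0.03 -2.13  3.03] [-4.19  0.22  0.03]
```

Call:
move_arm(deltas=[[0, -0.11, 0.15, -0.3, 0, 0], [0, -0.11, 0.15, -0.3, 0, 0], [0, -0.11, 0.15, -0.3, 0, 0], [0, -0.11, 0.15, -0.3, 0, 0], [0, -0.11, 0.15, -0.3, 0, 0], [0, 0, 0, 0, 0, 0], [0, 0, 0, 0, 0, 0], [0, 0, 0, 0, 0, 0], [0, 0, 0, 0, 0, 0], [0, 0, 0, 0, 0, 0]])

```text
time_s: 16.95
eef_pos: [616.9, 101.1, 287.0]
ee_rot: [-0.012, 0.071, 0.978, -0.197]
force: [0.5, 5.7, 8.8]
grip_width: -0.001
```

```bash
python3 - <<'E'
from h import *
s=ctrl.sense();p0=cur();print(L(p0[0]),s["force"],s["wrist_torque"]); 
for b in(60,55,50,45):
  p,R=tcp(b,195,0); plan(p,R,1)
for n in("scene","top"): cv2.imwrite(f"pics/{n}10.png",eyes.capture(n))
a=cv2.imread("pics/top10.png")[60:270,100:320]; a=cv2.resize(a,None,fx=1.8,fy=1.8)
b=cv2.imread("pics/scene10.png")[110:320,220:440]; b=cv2.resize(b,None,fx=1.8,fy=1.8); cv2.imwrite("pics/m10.png",np.hstack([a,b]))
E
```

```text
[-49.74991544  25.03927311 287.04984246] [0.5167159  5.65966446 8.83154614] [ 0.55972149  0.00343063 -0.0436199 ]
tool shift total cm [ 0.02373697  0.4376847  -0.41508329] turn deg [ 1.21293311  0.20994392 -0.03519878]
[ 0.02  0.44 -0.42] [ 1.21  0.21 -0.04]
tool shift total cm [ 0.02786451 -0.61693788  0.87480411] turn deg [-0.78706459  0.21052398 -0.03152905]
[ 0.03 -0.62  0.87] [-0.79  0.21 -0.03]
tool shift total cm [ 0.03237934 -1.5525715   2.25155197] turn deg [-2.78706229  0.21106132 -0.02785263]
[ 0.03 -1.55  2.25] [-2.79  0.21 -0.03]
tool shift total cm [ 0.03724596 -2.36210518  3.7043702 ] turn deg [-4.78705999  0.21155594 -0.0241695 ]
[ 0.04 -2.36  3.7 ] [-4.79  0.21 -0.02]
```

View pics/m10.png

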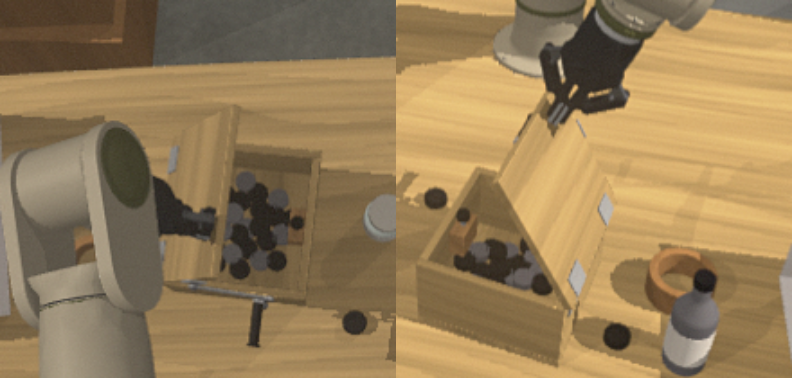

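The lid follows the tips at about 10 N. Continuing along the arc at roughly 0.2 rad/s.

Call:
move_arm(deltas=[[0, -0.23, 0.33, -0.45, 0, 0], [0, -0.23, 0.34, -0.45, 0, 0], [0, -0.23, 0.35, -0.45, 0, 0], [0, -0.23, 0.36, -0.45, 0, 0], [0, -0.23, 0.37, -0.45, 0, 0], [0, -0.23, 0.37, -0.45, 0, 0], [0, -0.23, 0.38, -0.45, 0, 0], [0, -0.23, 0.38, -0.45, 0, 0], [0, -0.23, 0.38, -0.45, 0, 0], [0, -0.23, 0.38, -0.45, 0, 0]])

```text
time_s: 18.05
eef_pos: [612.2, 65.9, 262.1]
ee_rot: [-0.009, 0.072, 0.985, -0.159]
force: [-0.4, 2.8, 13.1]
grip_width: 0.004
```

```bash
python3 - <<'E'
from h import *
s=ctrl.sense();p0=cur();print(L(p0[0]),s["force"],s["wrist_torque"]); 
for b in(45,40,35,30):
  p,R=tcp(b,195,0); plan(p,R,1)
E
```

```text
[-49.31138459 -10.44266333 262.13261987] [-0.35260771  2.80690943 13.13108096] [-0.25584825  0.13156328 -0.02652658]
tool shift total cm [ 0.06890473 -0.05837756  0.02826162] turn deg [-0.38079496  0.28694254 -0.09636181]
[ 0.07 -0.06  0.03] [-0.38  0.29 -0.1 ]
tool shift total cm [ 0.07486837 -0.85026159  1.48925596] turn deg [-2.3807903   0.28860081 -0.0913457 ]
[ 0.07 -0.85  1.49] [-2.38  0.29 -0.09]
tool shift total cm [ 0.08137409 -1.5092483   3.01348848] turn deg [-4.38078565  0.29020087 -0.08630982]
[ 0.08 -1.51  3.01] [-4.38  0.29 -0.09]
tool shift total cm [ 0.08837078 -2.03034083  4.58904703] turn deg [-6.380781    0.29174268 -0.08125417]
[ 0.09 -2.03  4.59] [-6.38  0.29 -0.08]
```

```bash
python3 - <<'E'
from h import *
for n in("scene","top"): cv2.imwrite(f"pics/{n}11.png",eyes.capture(n))
a=cv2.imread("pics/top11.png")[100:270,120:320]; a=cv2.resize(a,None,fx=2,fy=2)
b=cv2.imread("pics/scene11.png")[130:300,220:420]; b=cv2.resize(b,None,fx=2,fy=2); cv2.imwrite("pics/m11.png",np.hstack([a,b]))
E
```

```text
(no output)
```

View pics/m11.png

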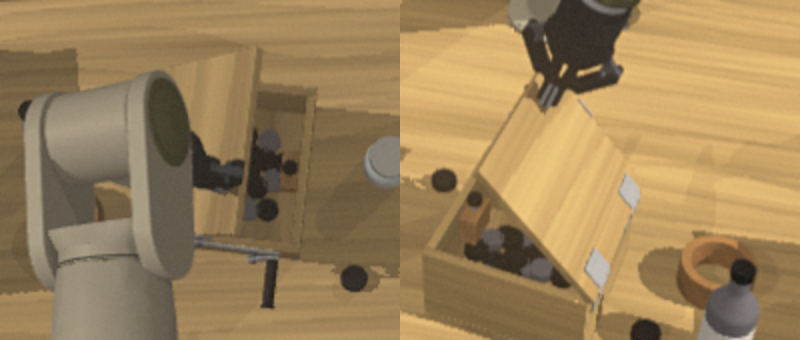

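Call:
move_arm(deltas=[[0, -0.22, 0.36, -0.5, 0, 0], [0, -0.22, 0.37, -0.5, 0, 0], [0, -0.22, 0.37, -0.5, 0, 0], [0, -0.22, 0.37, -0.5, 0, 0], [0, -0.21, 0.37, -0.5, 0, 0], [0, -0.21, 0.38, -0.5, 0, 0], [0, -0.2, 0.38, -0.5, 0, 0], [0, -0.19, 0.38, -0.5, 0, 0], [0, -0.18, 0.38, -0.5, 0, 0], [0, -0.17, 0.38, -0.5, 0, 0]])

```text
time_s: 19.15
eef_pos: [608.0, 36.6, 231.0]
ee_rot: [-0.006, 0.072, 0.991, -0.116]
force: [1.3, 3.3, 8.6]
grip_width: -0.0
```

```bash
python3 - <<'E'
from h import *
s=ctrl.sense();p0=cur();print(L(p0[0]),s["force"],s["wrist_torque"]); 
for b in(32,26,20,15):
  p,R=tcp(b,195,0); plan(p,R,1)
E
```

```text
[-49.24371134 -39.98576141 230.97268759] [1.30761227 3.27114874 8.5544366 ] [ 0.33299875 -0.15682984  0.02525692]
tool shift total cm [ 0.07587625 -0.02331047  0.06310596] turn deg [-0.53271867  0.24103215 -0.0444867 ]
[ 0.08 -0.02  0.06] [-0.53  0.24 -0.04]
tool shift total cm [ 0.08321116 -0.69722698  1.93582594] turn deg [-2.93271501  0.24193648 -0.03943331]
[ 0.08 -0.7   1.94] [-2.93  0.24 -0.04]
tool shift total cm [ 0.0909591  -1.16803368  3.86834841] turn deg [-5.33271135  0.24277037 -0.03436658]
[ 0.09 -1.17  3.87] [-5.33  0.24 -0.03]
tool shift total cm [ 0.09766845 -1.40145692  5.50881681] turn deg [-7.33270829  0.24341144 -0.03013411]
[ 0.1  -1.4   5.51] [-7.33  0.24 -0.03]
```

Force is normal to the lid now at about 9 N. Continuing.

Call:
move_arm(deltas=[[0, -0.15, 0.38, -0.53, 0, 0], [0, -0.15, 0.38, -0.53, 0, 0], [0, -0.14, 0.38, -0.53, 0, 0], [0, -0.14, 0.38, -0.53, 0, 0], [0, -0.13, 0.38, -0.53, 0, 0], [0, -0.12, 0.38, -0.53, 0, 0], [0, -0.12, 0.38, -0.53, 0, 0], [0, -0.11, 0.38, -0.53, 0, 0], [0, -0.1, 0.38, -0.53, 0, 0], [0, -0.1, 0.38, -0.53, 0, 0]])

```text
time_s: 20.15
eef_pos: [605.2, 16.4, 196.3]
ee_rot: [-0.003, 0.072, 0.995, -0.071]
force: [-0.5, -0.6, 9.4]
grip_width: 0.001
```

```bash
python3 - <<'E'
from h import *
s=ctrl.sense();p0=cur();print(L(p0[0]),s["force"],s["wrist_torque"]); 
for b in(20,15,10,6,4,2):
  p,R=tcp(b,195,0); plan(p,R,1)
E
```

```text
[-49.10927805 -60.39457127 196.26307037] [-0.51965619 -0.63640973  9.43285592] [-0.38056128  0.16862662 -0.068754  ]
tool shift total cm [0.08917374 0.01545946 0.02179488] turn deg [-0.13111348  0.22849462 -0.0512649 ]
[0.09 0.02 0.02] [-0.13  0.23 -0.05]
tool shift total cm [ 0.09526014 -0.36572954  1.63434748] turn deg [-2.1311107   0.22936768 -0.04727203]
[ 0.1  -0.37  1.63] [-2.13  0.23 -0.05]
tool shift total cm [ 0.10158371 -0.60237383  3.27377932] turn deg [-4.13110791  0.23019435 -0.04326869]
[ 0.1  -0.6   3.27] [-4.13  0.23 -0.04]
tool shift total cm [ 0.10678017 -0.68638055  4.59608803] turn deg [-5.73110568  0.23082227 -0.04005848]
[ 0.11 -0.69  4.6 ] [-5.73  0.23 -0.04]
tool shift total cm [ 0.10941539 -0.69311525  5.25856266] turn deg [-6.53110457  0.23112508 -0.03845086]
[ 0.11 -0.69  5.26] [-6.53  0.23 -0.04]
tool shift total cm [ 0.11207088 -0.67631979  5.92081502] turn deg [-7.33110345  0.23142047 -0.03684156]
[ 0.11 -0.68  5.92] [-7.33  0.23 -0.04]
```

Call:
move_arm(deltas=[[0, -0.1, 0.39, -0.5, 0, 0], [0, -0.1, 0.39, -0.5, 0, 0], [0, -0.09, 0.39, -0.5, 0, 0], [0, -0.08, 0.39, -0.5, 0, 0], [0, -0.07, 0.39, -0.5, 0, 0], [0, -0.06, 0.39, -0.5, 0, 0], [0, -0.05, 0.39, -0.5, 0, 0], [0, -0.05, 0.39, -0.5, 0, 0], [0, -0.04, 0.39, -0.5, 0, 0], [0, -0.04, 0.35, -0.4, 0, 0]])

```text
time_s: 21.15
eef_pos: [603.7, 5.0, 158.5]
ee_rot: [-0.0, 0.073, 0.997, -0.029]
force: [-1.2, -6.2, 9.2]
grip_width: -0.001
```

```bash
python3 - <<'E'
from h import *
s=ctrl.sense();p0=cur();print(L(p0[0]),s["force"],s["wrist_torque"]); 
for b in(8,4,2,0):
  p,R=tcp(b,195,0); plan(p,R,1)
for n in("scene","top"): cv2.imwrite(f"pics/{n}12.png",eyes.capture(n))
a=cv2.imread("pics/top12.png")[100:270,120:320]; a=cv2.resize(a,None,fx=2,fy=2)
b=cv2.imread("pics/scene12.png")[130:300,220:420]; b=cv2.resize(b,None,fx=2,fy=2); cv2.imwrite("pics/m12.png",np.hstack([a,b]))
E
```

```text
[-48.9641989  -71.9416502  158.48924121] [-1.2128703  -6.15131313  9.17046099] [-0.965095    0.22971706 -0.0050132 ]
tool shift total cm [ 0.10363953 -0.04980483  0.02741021] turn deg [-0.11607945  0.21516976 -0.05070712]
[ 0.1  -0.05  0.03] [-0.12  0.22 -0.05]
tool shift total cm [ 0.10845106 -0.19783303  1.34397731] turn deg [-1.71607747  0.2158648  -0.04769971]
[ 0.11 -0.2   1.34] [-1.72  0.22 -0.05]
tool shift total cm [ 0.1108995  -0.23668619  2.00530308] turn deg [-2.51607647  0.21620184 -0.04619352]
[ 0.11 -0.24  2.01] [-2.52  0.22 -0.05]
tool shift total cm [ 0.11337233 -0.25202697  2.66755675] turn deg [-3.31607548  0.21653188 -0.04468568]
[ 0.11 -0.25  2.67] [-3.32  0.22 -0.04]
```

View pics/m12.png

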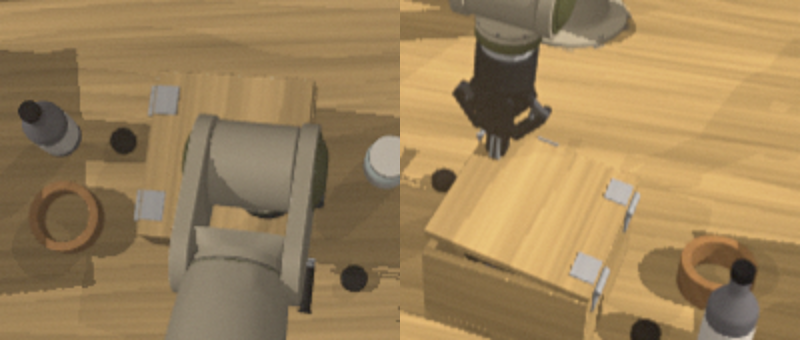

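Lid nearly shut (about 8°) at 11 N. Slowing to feel for the buffer.

Call:
move_arm(deltas=[[0, -0.06, 0.12, -0.15, 0, 0], [0, -0.06, 0.12, -0.15, 0, 0], [0, -0.04, 0.12, -0.15, 0, 0], [0, -0.03, 0.12, -0.15, 0, 0], [0, -0.02, 0.12, -0.15, 0, 0], [0, -0.02, 0.1, -0.15, 0, 0], [0, -0.02, 0.1, -0.15, 0, 0], [0, -0.02, 0.1, -0.15, 0, 0], [0, -0.01, 0.1, -0.15, 0, 0], [0, 0, 0, 0, 0, 0]])

```text
time_s: 22.25
eef_pos: [603.3, 3.2, 148.3]
ee_rot: [0.001, 0.073, 0.997, -0.016]
force: [0.3, 1.0, 6.5]
grip_width: 0.001
```

```bash
python3 - <<'E'
from h import *
s=ctrl.sense();p0=cur();print(L(p0[0]),s["force"],s["wrist_torque"]); 
for b in(5,4,2):
  p,R=tcp(b,195,0); plan(p,R,1)
E
```

```text
[-49.07098577 -73.76972029 148.3387465 ] [0.3329041  0.98704096 6.45119566] [ 0.19747824 -0.18890198  0.054119  ]
tool shift total cm [ 0.09284303 -0.04549723 -0.0111239 ] turn deg [ 0.17042604  0.20543441 -0.02437202]
[ 0.09 -0.05 -0.01] [ 0.17  0.21 -0.02]
tool shift total cm [ 0.09400818 -0.08227996  0.3180897 ] turn deg [-0.22957353  0.20551829 -0.02365478]
[ 0.09 -0.08  0.32] [-0.23  0.21 -0.02]
tool shift total cm [ 0.09635187 -0.13827536  0.97818542] turn deg [-1.02957266  0.20568105 -0.02221971]
[ 0.1  -0.14  0.98] [-1.03  0.21 -0.02]
```

Call:
move_arm(deltas=[[0, 0, 0.05, 0, 0, 0], [0, 0, 0.05, 0, 0, 0], [0, 0, 0.05, 0, 0, 0], [0, 0, 0.05, 0, 0, 0], [0, 0, 0.05, 0, 0, 0], [0, 0, 0.05, 0, 0, 0], [0, 0, 0, 0, 0, 0], [0, 0, 0, 0, 0, 0], [0, 0, 0, 0, 0, 0], [0, 0, 0, 0, 0, 0]])

```text
time_s: 23.25
eef_pos: [603.2, 2.8, 145.4]
ee_rot: [0.001, 0.073, 0.997, -0.016]
force: [0.2, 0.1, 7.7]
grip_width: 0.002
```

Call:
move_arm(deltas=[[0, 0, 0.05, 0, 0, 0], [0, 0, 0.05, 0, 0, 0], [0, 0, 0.05, 0, 0, 0], [0, 0, 0.05, 0, 0, 0], [0, 0, 0, 0, 0, 0], [0, 0, 0, 0, 0, 0], [0, 0, 0, 0, 0, 0], [0, 0, 0, 0, 0, 0], [0, 0, 0, 0, 0, 0], [0, 0, 0, 0, 0, 0]])

```text
time_s: 24.25
eef_pos: [603.2, 2.6, 143.5]
ee_rot: [0.001, 0.073, 0.997, -0.017]
force: [-0.2, -1.1, 8.0]
grip_width: 0.002
```

Call:
move_arm(deltas=[[0, 0, 0.05, 0, 0, 0], [0, 0, 0.05, 0, 0, 0], [0, 0, 0.05, 0, 0, 0], [0, 0, 0.05, 0, 0, 0], [0, 0, 0, 0, 0, 0], [0, 0, 0, 0, 0, 0], [0, 0, 0, 0, 0, 0], [0, 0, 0, 0, 0, 0], [0, 0, 0, 0, 0, 0], [0, 0, 0, 0, 0, 0]])

```text
time_s: 25.25
eef_pos: [603.2, 2.3, 141.4]
ee_rot: [0.0, 0.073, 0.997, -0.017]
force: [-0.3, -1.8, 8.0]
grip_width: -0.003
```

Call:
move_arm(deltas=[[0, -0.02, 0.05, 0, 0, 0], [0, 0, 0.05, 0, 0, 0], [0, 0, 0.05, 0, 0, 0], [0, 0, 0.05, 0, 0, 0], [0, 0, 0, 0, 0, 0], [0, 0, 0, 0, 0, 0], [0, 0, 0, 0, 0, 0], [0, 0, 0, 0, 0, 0], [0, 0, 0, 0, 0, 0], [0, 0, 0, 0, 0, 0]])

```text
time_s: 26.25
eef_pos: [603.2, 2.2, 139.4]
ee_rot: [0.001, 0.073, 0.997, -0.017]
force: [0.5, -1.1, 7.7]
grip_width: 0.0
```

Call:
move_arm(deltas=[[0, 0, 0.05, 0, 0, 0], [0, 0, 0.05, 0, 0, 0], [0, 0, 0.05, 0, 0, 0], [0, 0, 0.05, 0, 0, 0], [0, 0, 0, 0, 0, 0], [0, 0, 0, 0, 0, 0], [0, 0, 0, 0, 0, 0], [0, 0, 0, 0, 0, 0], [0, 0, 0, 0, 0, 0], [0, 0, 0, 0, 0, 0]])

```text
time_s: 27.25
eef_pos: [603.2, 2.1, 139.0]
ee_rot: [0.001, 0.073, 0.997, -0.017]
force: [-5.0, -1.0, 18.1]
grip_width: 0.0
```

There's a firm stop: 2 mm commanded gave only 0.4 mm of motion, and force rose from 8 to 18 N at 139 mm. The lid is seated. Lifting off slowly.

Call:
move_arm(deltas=[[0, 0, 0, 0, 0, 0], [0, 0, -0.05, 0, 0, 0], [0, 0, -0.1, 0, 0, 0], [0, 0, -0.1, 0, 0, 0], [0, 0, -0.2, 0, 0, 0], [0, 0, -0.5, 0, 0, 0], [0, 0, -1, 0, 0, 0], [0, 0, -1.5, 0, 0, 0], [0, 0, -1.5, 0, 0, 0], [0, 0, -1.5, 0, 0, 0]])

```text
time_s: 28.25
eef_pos: [602.7, 4.8, 201.7]
ee_rot: [-0.001, 0.072, 0.997, -0.016]
force: [0.3, 0.0, 0.7]
grip_width: -0.004
```

Call:
move_arm(deltas=[[0, 0, -2, 0, 0, 0], [0, 0, -2, 0, 0, 0], [1, 0, -2, 0, 0, 0], [2, 0, -2, 0, 0, 0], [2.5, 0, -1, 0, 0, 0], [2.5, 0, 0, 0, 0, 0], [2.5, 0, 0, 0, 0, 0], [2.5, 0, 0, 0, 0, 0], [2.5, 0, 0, 0, 0, 0], [0, 0, 0, 0, 0, 0]])

```text
time_s: 29.25
eef_pos: [447.9, 30.6, 291.5]
ee_rot: [-0.001, 0.072, 0.997, -0.016]
force: [0.2, -0.6, 0.6]
grip_width: 0.001
```

```bash
python3 - <<'E'
from h import *
for n in("scene","top","wrist"): cv2.imwrite(f"pics/{n}13.png",eyes.capture(n))
a=cv2.imread("pics/top13.png")[80:290,110:370]; a=cv2.resize(a,None,fx=1.5,fy=1.5)
b=cv2.imread("pics/scene13.png")[130:340,160:420]; b=cv2.resize(b,None,fx=1.5,fy=1.5); cv2.imwrite("pics/m13.png",np.hstack([a,b]))
print(ctrl.sense()["force"],L(cur()[0]))
for z in (132,139,146): print(z,[proj("scene",W((x,-105,z))) for x in(-110,110)])
E
```

```text
[ 0.47327651  0.39287253 -0.04721777] [-204.4489113   -69.42020143  290.80827882]
132 [array([265.37531448, 197.79576512]), array([230.91671898, 251.93205721])]
139 [array([265.41335559, 195.83778971]), array([230.82092736, 249.91769888])]
146 [array([265.45166107, 193.86596515]), array([230.72438227, 247.88694044])]
```

View pics/m13.png

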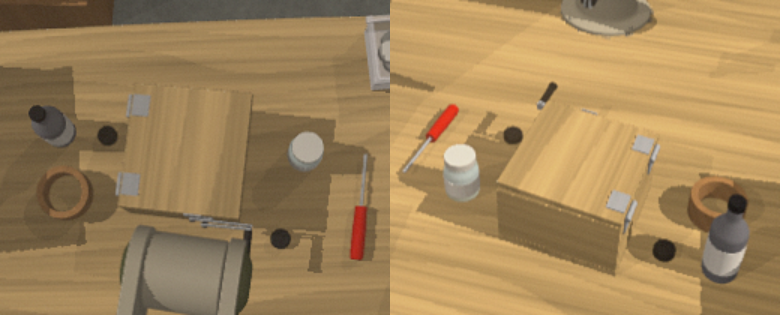

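View pics/wrist13.png

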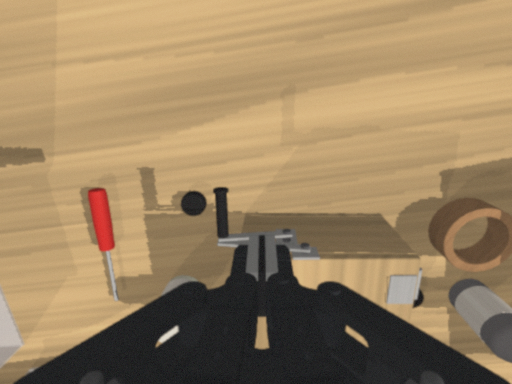

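The lid lies shut on the chest, with the folded stay beside it at (250,240) in the wrist view, and the bystanders look unmoved. Handing in.

```bash
python3 - <<'E'
from rig import order
print(order.finish_job())
E
```

```text
the job is handed in; nothing more can be done
None
```

The chest is closed and the job is handed in at about 29.4 s of the 72 s allowed. No verdict was reported.

- **Stay:** I gripped the knob at 24 N and lifted it along its arc to about 0.45 rad. The wrist picture agreed with that after release, with the lid still up. The highest force read while lifting was about 21 N.
- **Lid:** I pushed it down near its free edge with closed fingers at about 0.2 rad/s, at roughly 6 to 13 N, slowing for the last 10 mm.
- **Stop:** the buffer was felt when 2 mm commanded gave only 0.4 mm of motion and the force rose from 8 to about 19 N, with the fingertip 139 mm above the bench. I then lifted off slowly.

In the last pictures the lid is shut with the stay folded, the jar, flask, tape, screwdriver and caps look unmoved by eye, and the wrist force is about 0 with the arm clear. The force left on the buffer and the exact lid angle could not be measured. From the stop I estimate about 1.17 rad. Forces were read only at the end of each move, so brief peaks in between would not show.

None of the checks failed, though two measurements disagreed slightly. The knob sat about 3 mm farther from the robot than first calculated, and the fingers closed about 1 mm off its centre, giving about 7 N sideways.

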